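Tighten the boiler's filler cap under its locked guard

ROBOT

A 6-joint arm with a two-finger parallel gripper is mounted at the origin on a cart in front of the work surface, level with it; the furniture and walls round the work are solid. World frame = base frame: x ahead of the robot, y to its left, z up, the work surface at z = 0. Lengths are in m, angles in rad, forces in N, time in s.
With the tool pointing down it reaches from about 0.25 to 0.775 m from the base axis. Payload 4 kg.
Tool frame: the origin (TCP) lies on the centre line of the jaws, within the pads' length; the fingertips stand 14 mm ahead of it and the grasp point (between the pads) lies 5 mm behind it (robot.tcp_to_tips is the distance from the TCP to the fingertips, in m); z points along the fingers, y is the line along which they close (so a half turn about z gives the same grasp; the last joint's range is limited). The gripper opens to 94 mm and grips with 3 to 60 N. Pads are 16 mm wide; open, the fingers measure 119 mm over their backs; the gripper's body (75 mm by 177 mm) begins 78 mm behind the grasp point.
Start: joints at [1.013, 0.087, 1.371, -0, 1.684, -0.103], TCP at [0.242, 0.494, 0.22] pointing down, gripper open.
Joint ranges: [-3.1, 3.1], [-0.76, 2.03], [0.27, 2.55], [-1.08, 4.22], [0.17, 2.65], [-2.57, 2.57]. Speed limits (rad/s): [2.79, 2.79, 3.14, 3.14, 3.14, 3.14].

INTERFACE

Orientations are given as [roll, pitch, yaw] about the fixed x, y, z axes, in that order (R = Rz(yaw) Ry(pitch) Rx(roll)).
In Python, from bench import robot gives the robot as it stands.
- The arm moves only by the tool carry_out, never from a script. Its argument "increments" is a list of rows, each a list of 3 entries, a list of its own where there are three numbers: the closure in counts, from 0 (fully open) to 255 (shut), then the shift along the tool's x, y, z in mm, then the turn about the tool's z in degrees. In form: [[fingers, [dx, dy, dz], twist], ...]. A call has 1 to 8 rows; each row shifts and turns the commanded pose from where the row before left it, along the tool's axes as they then stand; what a row does not reach is not made up. A row lasts 1/10 s, in which the tool goes at most 50 mm and 8.59 degrees, less where a joint would pass 70% of its speed; a pose out of reach is approached as far as the arm can. A call with a gripper value outside its range is refused whole. The fingers move at their own pace and stop on an object; the grip force is fixed at half the most. Time passes only in rows, so rows that do not move let the fingers close. It gives the time, the measured TCP pose, the force, the opening and the grip force at its end, in the units of the state.
- robot.get_obs(): the state, without advancing time (a new reading comes with each control period).
- robot.snapshot(name): name is "scene" or "top" or "wrist"; returns the picture (384x512x3 uint8, blue, green, red); there is no depth.
- robot.get_calibration(name): a dict with "vfov" (degrees; the focal length in pixels is half the picture's height over the tangent of half this angle, whatever the lens; pixels are square), "cx", "cy" (the principal point, pixels), "T" (4x4, takes a point from camera to world coordinates). Camera axes: x right, y down, z forward; pixel columns grow to the right and rows downward; lengths in m; the calibration is good to about 2 mm. The wrist camera is an equidistant fisheye: a pixel r from the principal point sees the ray r / f radians off the axis. A picture is of the moment at which its call begins: read the wrist's pose just before it. get_calibration takes no time and is no camera call; for the wrist camera it gives the pose at the moment of the call.
- robot.close_job(): hands the job in; it is judged then, once.
The state is a dict: "time": time; "joint_positions": joint angles; "qvel": joint speeds; "joint_torque": joint torques, N m; "tool_pos": TCP position; "ee_rot": TCP orientation; "wrist_force": force on the tool from outside, world axes, zero at the start; "wrist_torque": the same for the moment, N m; "width": finger opening in m; "finger_force": force on a finger pad.
Only numpy, scipy, OpenCV 4.12 (cv2) and the standard library are available. Lean on these libraries where they do the work, as an engineer would, in place of code of your own. Each camera call takes 0.05 s, during which the arm holds its last target. There are 200 camera calls.

TASK

The blue filler cap of the countertop boiler is loose under its clear sliding guard. Slide whatever stands in the guard's track to the back of the deck, pull up the red spring plunger so that the guard springs free, push the guard fully open, and tighten the cap clockwise until it slips and clicks, stopping within three clicks. Then push the guard fully shut so that the plunger drops home and locks it, leaving the jar and the tin upright clear of the track and the other things on the worktop undisturbed.

Things in the scene. Friction and masses are not known exactly. Their poses are not given: they have to be found in the camera images.
- boiler: Steel countertop boiler, 205 deep x 300 wide, fixed to the worktop. Origin on the worktop under the deck's middle; x to its back, y to its left (the way the guard opens), z up. The flat deck is 95 mm above the origin, x -100 to +105, y +-150 mm. The guard's track is the deck strip x -70 to +10 mm.
- park (a point): Deck-level middle of the free strip behind the track (boiler x +53, y +75 mm), axes as the boiler's. A jar or tin whose centre is at boiler x +42 to +64 is clear of the track. A cup rail 28 mm above the deck bounds it at boiler x +100 and the deck's left end at y +145.
- guard (a joint): Slide of the clear hood along the boiler's y, m. 0 = shut; locked it rests at about 0.0035; with the plunger pulled a kick spring (5 N) pushes it to about 0.02; fully open = its stop at 0.108. Friction 1 to 3 N; stays where left. To lock, push it to the stop at 0 against the kick spring: the pin drops in below 0.003.
- guard_rib (a point): Middle of the top of the black push rib on the hood; moves with it. Rib 60 mm (boiler x) x 10 mm (y), 20 mm high, pushable from either side; its top is 65 mm above the deck, at boiler x -30, y -70 when shut. The hood (80 x 130 mm, 44 high) reaches 65 mm to either side in y; a dark 7 mm thick runner lies along its front.
- plunger (a joint): Lift of the spring plunger, m. 0 = home in the runner's notch, 0.007 = resting on the runner, stop at 0.016; the guard is free above 0.008. Spring 5 N at 0, 8 N at 0.010; drops by itself when let go. Its bracket is on the boiler's front and does not move with the guard.
- plunger_knob (a point): Middle of the top of the red mushroom knob (head 32 mm across and 20 mm high below this point, neck 18 mm across under it). 71 mm above the deck when home, so the head is above the hood's top; boiler x -83, y -17 mm. Rises with the pull.
- cap_thread (a joint): Screw thread of the filler cap, rad, growing clockwise seen from above. 2.2 = tight against its stop; it starts loose, 0.7 to 1.7. Friction 0.05 N m.
- cap (a joint): Slip of the cap's ratchet clutch, rad, growing clockwise: 0 at the start; once the thread is tight the cap slips on at about 0.15 N m, one click each 0.52. The wing turns with both: cap_thread + cap.
- cap_grip (a point): Middle of the top of the cap's wing, on the cap's axis; x along the wing, z up. The wing is 46 mm long (x), 13 mm thick (y) and 22 mm high, on a blue disc 52 mm across; its top is 38 mm above the deck, at boiler x -30, y -97 mm; under the closed guard.
- jar: Glass jar with a dark lid, 60 mm across, 85 mm high, about 0.3 kg; origin at the middle of its underside, z up. It or the tin stands on the deck in the track, the other at the back of the deck.
- tin: Food tin, 58 mm across, 72 mm high, about 0.2 kg; origin at the middle of its underside, z up.
- mug_white: Small white mug, 88 x 62 x 50 mm, on the worktop to the boiler's right; bystander.
- mug_patterned: Small mug with a diamond pattern, 84 x 58 x 49 mm, to the boiler's right; bystander.
- pod: White coffee pod with an orange-brown lid, 52 mm across, 52 mm high, standing on the worktop to the boiler's left; bystander.
- mill: Light wooden pepper mill, 58 mm across, 170 mm high, standing to the boiler's left; bystander.
- spoon_a: Teaspoon with a red handle, 132 mm long, on the worktop to the boiler's left; bystander.
- spoon_b: Second such teaspoon beside it; bystander.
Mind the look-alikes: they are no part of the job. Leave any green or orange look-alike of the jar alone. Leave any pink look-alike of the tin alone.

How it is judged:
On the way, in this order (a step that is already met when the one before it is completed fails the run):
1. the jar and the tin both stand upright clear of the guard's track ((x of jar in the frame of boiler above 0.04 m or height (world z) of jar below 0.03 m) and angle between each of jar, tin's own z axis and vertical below 0.15 rad and (x of tin in the frame of boiler above 0.04 m or height (world z) of tin below 0.03 m)), for 0.2 s.
2. the guard is fully open (value of joint guard above 0.1 m), for 0.2 s.
3. the cap is tight and has slipped at least one click (value of joint cap_thread above 2.1 rad and value of joint cap above 0.35 rad), for 0.2 s.
At the end, for the whole second after the job is handed in: Guard shut (within 6 mm) with the plunger down in its notch (within 3 mm); cap thread tight (within 0.1 rad) and slipped 1 to 3 clicks; jar and tin upright (within 0.15 rad), still, and clear of the track: behind it on the deck or on the worktop (all of step 1 and all of step 3 and value of joint guard below 0.006 m and value of joint plunger below 0.003 m and value of joint cap below 1.9 rad and linear speed of each of jar, tin below 0.02 m/s); the robot touches nothing.
It fails at once if the cap is turned more than three clicks past tight (value of joint cap above 2.05 rad).
It fails at once if the jar or the tin is tipped over (angle between any of jar, tin's own z axis and vertical above 0.6 rad).
It fails at once if a mug, the standing pod, the pepper mill or a teaspoon is shifted by more than 4 cm (distance of any of mug_white, mug_patterned, pod, mill, spoon_a, spoon_b from where it was at the start of the episode above 0.04 m).
It also fails if it takes over 72 s, if anything falls off the work surface, if the arm or the gripper's body presses on something with over 40 N, if the wrist force passes 120 N, or if a joint passes its speed limit or range.

## Working session

There is one attempt and no reset: what is moved stays moved. The work goes in short steps, Python scripts to look and compute and a tool call to move; the robot and the scene stay as the last step left them, time stands still between calls to the robot, and variables do not carry over. Pictures are saved under pics/ and viewed, at most 13 in all, crops included, and the job is handed in when it is done.

Besides the shell and the picture viewer there is one more tool, called after "Call:" as name(argument=value, ...), one argument or row to a line, values as JSON. carry_out: Moves the arm, as the interface text tells. Its arguments: {"type":"object","properties":{"increments":{"type":"array","items":{"type":"array"}}},"required":["increments"]}

```bash
mkdir -p pics; ls
python3 - <<'E'
from bench import robot
import cv2,numpy as np
o=robot.get_obs(); print({k:np.round(v,3) for k,v in o.items()})
for n in("scene","top"):
    im=robot.snapshot(n); cv2.imwrite(f"pics/{n}0.png",im)
    c=robot.get_calibration(n); print(n,c["vfov"],c["cx"],c["cy"],np.round(c["T"],3).tolist())
a=[cv2.imread(f"pics/{n}0.png") for n in("scene","top")]
for n,i in zip(("scene","top"),a): cv2.imwrite(f"pics/{n}0b.png",cv2.resize(i,(768,576),interpolation=cv2.INTER_CUBIC))
E
```

```text
pics
{'time': np.float64(0.0), 'joint_positions': array([ 1.013,  0.088,  1.372,  0.   ,  1.684, -0.103]), 'qvel': array([ 0.001, -0.001, -0.   , -0.001,  0.   , -0.001]), 'joint_torque': array([ 0.0000e+00, -3.4017e+01, -3.0243e+01,  7.2000e-02,  3.3000e-02,
       -0.0000e+00]), 'tool_pos': array([0.241, 0.494, 0.218]), 'ee_rot': array([-3.139, -0.   ,  2.687]), 'wrist_force': array([ 0.738, -0.114, -0.524]), 'wrist_torque': array([-0.074,  0.044,  0.032]), 'finger_force': np.float64(0.0), 'width': np.float64(0.094)}
scene 47.062908755687694 255.62699428302932 189.84829250225823 [[0.447, -0.646, 0.619, -0.33], [-0.895, -0.331, 0.301, -0.352], [0.01, -0.688, -0.726, 1.117], [0.0, 0.0, 0.0, 1.0]]
top 49.668355131812184 254.33484693241573 187.95823342710338 [[0.014, -0.987, 0.16, 0.313], [-1.0, -0.014, -0.0, 0.068], [0.002, -0.16, -0.987, 1.455], [0.0, 0.0, 0.0, 1.0]]
```

View pics/scene0b.png

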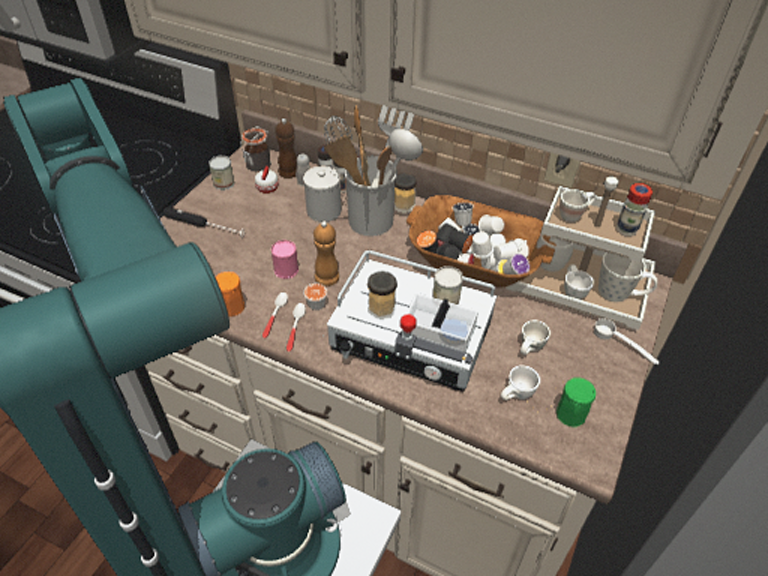

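View pics/top0b.png

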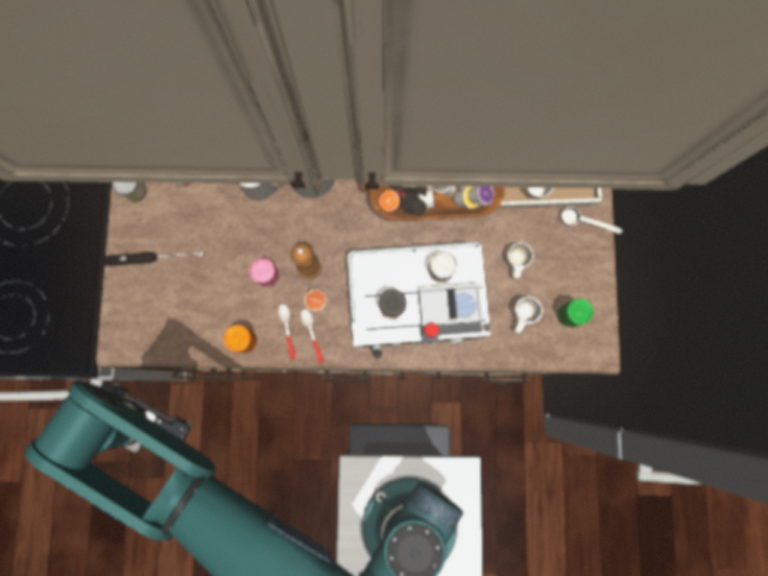

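```bash
cat > h.py <<'E'
import cv2,numpy as np
from bench import robot
def cal(n):
    c=robot.get_calibration(n); return c["cx"],c["cy"],192/np.tan(np.radians(c["vfov"]/2)),np.array(c["T"])
def ray(n,u,v,c=None):
    cx,cy,f,T=c or cal(n); x,y=u-cx,v-cy
    if n=="wrist":
        r=np.hypot(x,y)+1e-9; a=r/f; d=np.array([x/r*np.sin(a),y/r*np.sin(a),np.cos(a)])
    else: d=np.array([x/f,y/f,1])
    d=T[:3,:3]@d; return T[:3,3],d/np.linalg.norm(d)
def onz(n,u,v,z,c=None):
    o,d=ray(n,u,v,c); return o+d*(z-o[2])/d[2]
def proj(n,p,c=None):
    cx,cy,f,T=c or cal(n); q=T[:3,:3].T@(np.array(p)-T[:3,3]); 
    if n=="wrist":
        r=np.hypot(q[0],q[1])+1e-9; a=np.arctan2(r,q[2]); return cx+q[0]/r*f*a,cy+q[1]/r*f*a
    return cx+f*q[0]/q[2],cy+f*q[1]/q[2]
def tri(a,b):
    (o1,d1),(o2,d2)=a,b; s=np.linalg.lstsq(np.c_[d1,-d2],o2-o1,rcond=None)[0]
    p,q=o1+s[0]*d1,o2+s[1]*d2; return (p+q)/2,np.linalg.norm(p-q)
def blobs(m,amin=20):
    n,l,s,c=cv2.connectedComponentsWithStats(m.astype(np.uint8)); return [(c[i].round(1).tolist(),s[i].tolist()) for i in range(1,n) if s[i][4]>=amin]
def crop(im,x,y,w,h,k,name): cv2.imwrite(name,cv2.resize(im[y:y+h,x:x+w],None,fx=k,fy=k,interpolation=cv2.INTER_CUBIC))
E
python3 - <<'E'
from h import *
for n in("scene","top"):
    im=cv2.imread(f"pics/{n}0.png").astype(int); b,g,r=im[...,0],im[...,1],im[...,2]
    print(n,[x for x in blobs((r>130)&(g<60)&(b<60)) ])
a=cv2.imread("pics/top0.png");
crop(a,225,155,105,80,7,"pics/t1.png")
s=cv2.imread("pics/scene0.png"); crop(s,212,162,125,95,6,"pics/s1.png")
E
```

```text
scene [([271.9, 214.0], [268, 210, 9, 9, 62])]
top []
```

View pics/t1.png

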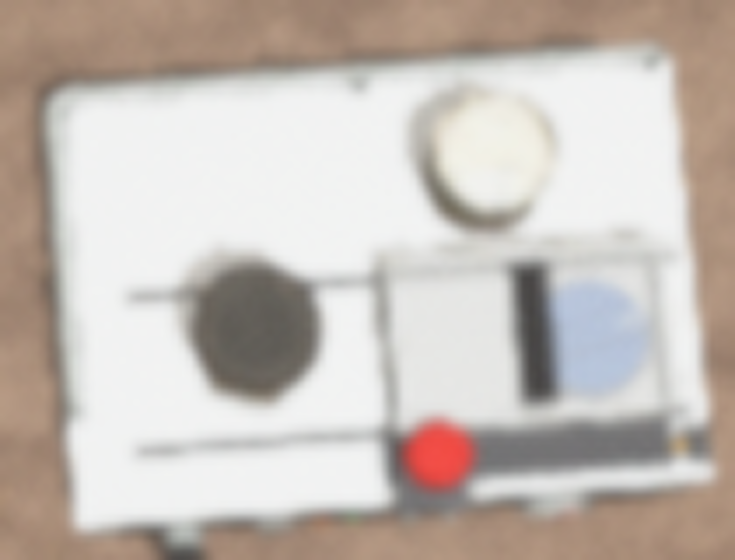

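View pics/s1.png

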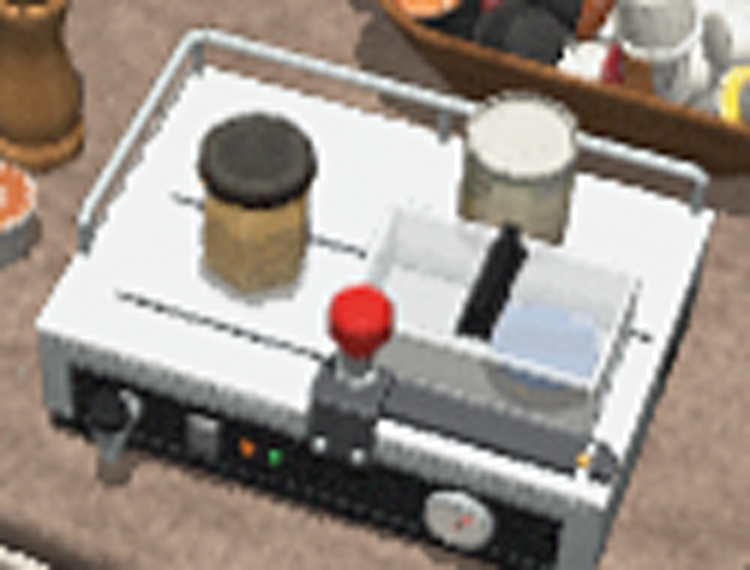

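Run:
```python
from h import *
P=lambda x,y,z:onz("top",225+x/7-.43,155+y/7-.43,z)
S=lambda x,y,z:onz("scene",212+x/6-.42,162+y/6-.42,z)
k=P(438,455,.160);r=P(533,332,.160);fl=P(77,530,.095);fr=P(713,483,.095)
print("knob",k,S(360,300,.166),"rib",r,S(493,280,.16))
print("front corners",fl,fr,S(40,325,.095),S(605,500,.095))
b1,b2=P(130,297,.095),P(380,278,.095);f1,f2=P(140,452,.095),P(380,435,.095)
for a,b in((fl,fr),(b1,b2),(f1,f2),(S(40,325,.095),S(605,500,.095))): d=a-b;print("yaw",np.arctan2(-d[0],d[1]),np.linalg.norm(d))
d=fl-fr;yaw=np.arctan2(-d[0],d[1])
for yaw in (yaw,):
    c,s=np.cos(yaw),np.sin(yaw);R=np.array([[c,-s],[s,c]])
    est=[]
    for nm,p,l in(("knob",k,(-83,-17)),("rib",r,(-30,-73.5)),("fl",fl,(-100,150)),("fr",fr,(-100,-150))):
        est.append(p[:2]-R@(np.array(l)/1000)); print(nm,est[-1])
    o=np.mean(est,0);print("origin",o,"yaw",yaw)
    T=lambda p:(R.T@(p[:2]-o)*1000).round(1)
    jar=P(255,330,.18);tin=P(493,152,.167)
    print("jar",jar,T(jar),T(S(258,155,.178)),"tin",tin,T(tin),T(S(522,137,.167)),"track lines",T(b1),T(b2),T(f1),T(f2))
```

```text
knob [ 0.4242056  -0.03572318  0.16      ] [ 0.42529067 -0.03581729  0.166     ] rib [ 0.48013479 -0.07836616  0.16      ] [ 0.47056715 -0.08537526  0.16      ]
front corners [0.39240899 0.12751899 0.095     ] [ 0.41848619 -0.16972909  0.095     ] [0.39331061 0.12440662 0.095     ] [ 0.4210947  -0.16968728  0.095     ]
yaw 0.08750473587927474 0.2983897526071868
yaw 0.0907411280744543 0.11865654275388761
yaw 0.08480790147938139 0.11288095526770855
yaw 0.09419397447146872 0.2954034170478273
knob [ 0.50540235 -0.0115346 ]
rib [ 0.50359661 -0.00252558]
fl [ 0.50513534 -0.01316778]
fr [ 0.50499462 -0.0115637 ]
origin [ 0.50478223 -0.00969791] yaw 0.08750473587927474
jar [0.47670472 0.04693258 0.18      ] [-23.   58.9] [-21.9  56.6] tin [ 0.56088224 -0.05984308  0.167     ] [ 51.5 -54.9] [ 49.3 -57.7] track lines [  7.8 114.2] [ 8.1 -4.4] [-65.8 114.6] [-66.1   1.8]
```

Call:
carry_out(
  increments=[
    [50,[0,0,-10],-7.8],
    [50,[0,0,-10],-7.8],
    [50,[0,0,-10],-7.8],
    [50,[0,0,0],-7.7],
    [50,[0,0,0],0],
  ],
)

```text
time: 0.6
tool_pos: [0.2416, 0.494, 0.2494]
ee_rot: [-3.141, -0.0, -3.054]
wrist_force: [0.1, -0.9, 1.2]
width: 0.0753
finger_force: 0.0
```

```bash
cat >> h.py <<'E'
O=np.array([.505,-.0118]);YAW=.0885
RB=np.array([[np.cos(YAW),-np.sin(YAW)],[np.sin(YAW),np.cos(YAW)]])
def b2w(x,y): return O+RB@np.array([x,y])/1000
def w2b(p): return (RB.T@(np.array(p[:2])-O)*1000).round(1)
def delta(x,y,z):
    "mm in tool axes to boiler point x,y mm, world height z mm"
    o=robot.get_obs(); R=cv2.Rodrigues(np.zeros(3))[0]
    from scipy.spatial.transform import Rotation as Ro
    R=Ro.from_euler("xyz",o["ee_rot"]).as_matrix(); w=b2w(x,y)
    d=R.T@(np.array([*w,z/1000])-o["tool_pos"])*1000
    print("t",round(float(o["time"]),2),"at b",w2b(o["tool_pos"]),"z",round(o["tool_pos"][2]*1000,1),"rot",np.round(o["ee_rot"],3),"yaw rel boiler deg",round(np.degrees(o["ee_rot"][2]-YAW),1),"q",o["joint_positions"].round(2),"F",o["wrist_force"].round(1),"Mz",o["wrist_torque"].round(3),"w",round(float(o["width"]),4),"ff",round(float(o["finger_force"]),1)); print("delta",d.round(1))
E
python3 -c "
from h import *
delta(-22,62,250)"
```

```text
t 0.6 at b [-217.7  527.1] z 249.4 rot [-3.141 -0.    -3.054] yaw rel boiler deg -180.0 q [ 1.01  0.08  1.32  0.    1.74 -0.65] F [ 0.1 -0.9  1.2] Mz [ 0.028 -0.028 -0.029] w 0.0753 ff 0.0
delta [-196.1 -465.    -0.6]
```

Call:
carry_out(
  increments=[
    [50,[-15,-36,0],0],
    [50,[-15,-36,0],0],
    [50,[-15,-36,0],0],
    [50,[-15,-36,0],0],
    [50,[-15,-36,0],0],
    [50,[-15,-36,0],0],
    [50,[-15,-36,0],0],
    [50,[-15,-36,0],0],
  ],
)

```text
time: 1.4
tool_pos: [0.3866, 0.2162, 0.2489]
ee_rot: [-3.141, -0.001, -3.057]
wrist_force: [0.5, 0.2, 0.3]
width: 0.0754
finger_force: 0.0
```

Call:
carry_out(
  increments=[
    [50,[-15,-36,0],0],
    [50,[-15,-36,0],0],
    [50,[-15,-36,0],0],
    [50,[-15,-36,0],0],
    [50,[-15,-33,0],0],
    [50,[0,0,0],0],
  ],
)

```text
time: 2.0
tool_pos: [0.4777, 0.0447, 0.2481]
ee_rot: [-3.141, -0.002, -3.062]
wrist_force: [-0.4, 0.2, -0.4]
width: 0.0757
finger_force: 0.0
```

```bash
python3 -c "
from h import *
delta(-22,62,155)
im=robot.snapshot('wrist');cv2.imwrite('pics/w1.png',im);cv2.imwrite('pics/w1b.png',cv2.resize(im,None,fx=1.5,fy=1.5))
for p in((-22,61,180),(-83,-17,166),(-30,-66.5,160)): print(p,proj('wrist',[*b2w(*p[:2]),p[2]/1000]))"
```

```text
t 2.0 at b [-22.2  58.7] z 248.1 rot [-3.141e+00 -2.000e-03 -3.062e+00] yaw rel boiler deg -180.5 q [-0.02 -0.07  1.48 -0.    1.74 -1.67] F [-0.4  0.2 -0.4] Mz [ 0.045  0.013 -0.005] w 0.0757 ff 0.0
delta [-0.4  3.4 93.1]
(-22, 61, 180) (np.float64(251.90318895466095), np.float64(202.68767923483693))
(-83, -17, 166) (np.float64(160.89717114246588), np.float64(130.03793587559989))
(-30, -66.5, 160) (np.float64(118.80831772775855), np.float64(187.4608812256382))
```

View pics/w1b.png

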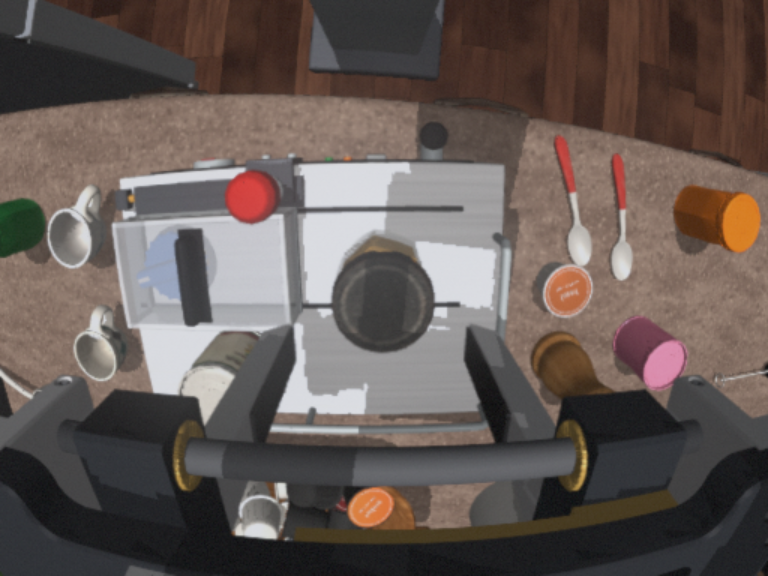

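Call:
carry_out(
  increments=[
    [40,[0,3,30],0],
    [40,[0,0,30],0],
    [40,[0,0,20],0],
    [40,[0,0,14],0],
    [200,[0,0,0],0],
    [200,[0,0,0],0],
    [200,[0,0,0],0],
    [200,[0,0,0],0],
  ],
)

```text
time: 2.85
tool_pos: [0.4772, 0.0507, 0.157]
ee_rot: [-3.141, 0.003, -3.054]
wrist_force: [-0.4, -2.1, 1.7]
width: 0.0585
finger_force: 29.9
```

```bash
python3 -c "
from h import *
delta(53,62,160)"
```

```text
t 2.85 at b [-22.1  64.7] z 157.0 rot [-3.141e+00  3.000e-03 -3.054e+00] yaw rel boiler deg -180.0 q [-0.01 -0.05  1.63 -0.    1.55 -1.67] F [-0.4 -2.1  1.7] Mz [-0.354  0.089 -0.022] w 0.0585 ff 29.9
delta [-75.1  -2.6  -2.8]
```

Call:
carry_out(
  increments=[
    [200,[0,0,-4],0],
    [200,[-12,0,0],0],
    [200,[-16,0,0],0],
    [200,[-16,0,0],0],
    [200,[-16,0,0],0],
    [200,[-12,0,0],0],
    [200,[-5,0,0],0],
    [200,[0,0,2],0],
  ],
)

```text
time: 3.65
tool_pos: [0.5538, 0.0579, 0.1571]
ee_rot: [3.141, -0.0, -3.054]
wrist_force: [-1.1, -0.7, -3.3]
width: 0.0585
finger_force: 29.9
```

```bash
python3 -c "
from h import *
delta(54,62,157)"
```

```text
t 3.65 at b [54.8 65.1] z 157.1 rot [ 3.141 -0.    -3.054] yaw rel boiler deg -180.0 q [ 0.    0.12  1.46  0.    1.56 -1.66] F [-1.1 -0.7 -3.3] Mz [0.022 0.06  0.005] w 0.0585 ff 29.9
delta [ 0.8 -3.1  0.1]
```

Call:
carry_out(
  increments=[
    [200,[0,0,1],0],
    [200,[0,0,0],0],
    [40,[0,0,0],0],
    [40,[0,0,0],0],
    [40,[0,0,-10],0],
    [40,[0,0,-30],0],
    [40,[0,0,-40],0],
    [40,[0,0,0],0],
  ],
)

```text
time: 4.45
tool_pos: [0.5559, 0.0579, 0.2447]
ee_rot: [-3.141, 0.014, -3.053]
wrist_force: [1.0, -0.3, 0.4]
width: 0.0791
finger_force: 0.0
```

```bash
python3 -c "
from h import *
delta(-83,-17,235)"
```

```text
t 4.45 at b [56.9 64.9] z 244.7 rot [-3.141  0.014 -3.053] yaw rel boiler deg -180.0 q [ 0.    0.09  1.31  0.    1.72 -1.66] F [ 1.  -0.3  0.4] Mz [ 0.077  0.007 -0.012] w 0.0791 ff 0.0
delta [140.  -81.9   7.9]
```

Move over the knob and look (verifying jar, tin and knob positions).

Call:
carry_out(
  increments=[
    [40,[30,-18,0],0],
    [40,[35,-21,0],0],
    [40,[35,-21,0],0],
    [40,[30,-17,0],0],
    [40,[10,-5,0],0],
    [40,[0,0,0],0],
    [40,[0,0,0],0],
  ],
)

```text
time: 5.15
tool_pos: [0.4216, -0.0358, 0.2368]
ee_rot: [3.141, 0.001, -3.053]
wrist_force: [0.3, 1.0, -0.7]
width: 0.0795
finger_force: 0.0
```

Run:
```python
from h import *
delta(-83,-17,161)
c=cal('wrist');im=robot.snapshot('wrist');cv2.imwrite('pics/w2.png',im);cv2.imwrite('pics/w2b.png',cv2.resize(im,None,fx=1.5,fy=1.5))
i=im.astype(int);b,g,r=i[...,0],i[...,1],i[...,2]
for q,s in blobs((r>110)&(g<70)&(b<70),150): print(q,s,w2b(onz('wrist',*q,.163,c)))
for p in((55,63,180),(-83,-17,166),(51,-55,167),(-30,-66.5,160)): print(p,proj('wrist',[*b2w(*p[:2]),p[2]/1000],c))
```

```text
t 5.15 at b [-85.2 -16.6] z 236.8 rot [ 3.141e+00  1.000e-03 -3.053e+00] yaw rel boiler deg -180.0 q [-0.22 -0.2   1.61  0.    1.73 -1.88] F [ 0.3  1.  -0.7] Mz [ 0.056 -0.014 -0.003] w 0.0795 ff 0.0
delta [-2.1 -0.5 75.8]
[495.1, 178.9] [480, 167, 32, 30, 434] [-105.3  246.6]
[254.9, 197.0] [236, 183, 34, 35, 463] [-87.2 -13.7]
(55, 63, 180) (np.float64(328.5305892888092), np.float64(331.7309561520825))
(-83, -17, 166) (np.float64(250.95462226913284), np.float64(202.88576495578064))
(51, -55, 167) (np.float64(214.91268009540045), np.float64(322.8333851585287))
(-30, -66.5, 160) (np.float64(198.37093629328092), np.float64(253.56003563584136))
```

View pics/w2b.png

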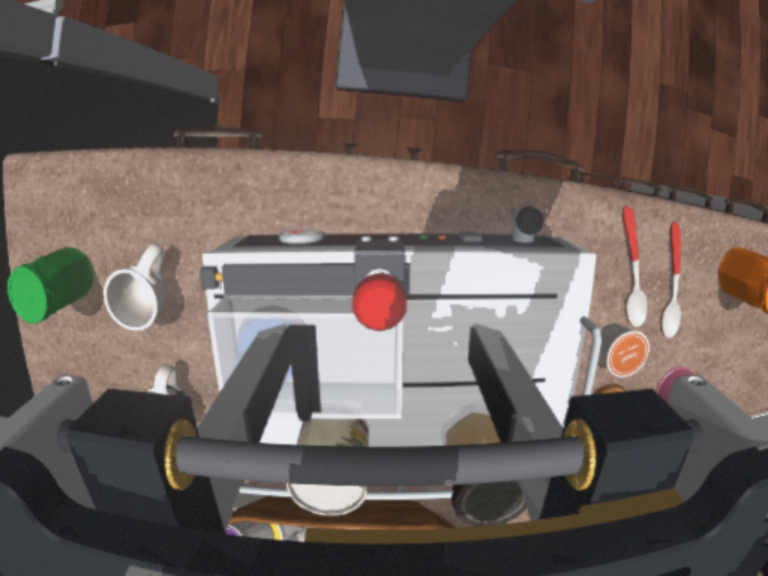

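Call:
carry_out(
  increments=[
    [90,[-2,0,20],0],
    [90,[0,0,25],0],
    [90,[0,0,20],0],
    [90,[0,0,10],0],
    [230,[0,0,0],0],
    [230,[0,0,0],0],
    [230,[0,0,0],0],
    [230,[0,0,0],0],
  ],
)

```text
time: 6.0
tool_pos: [0.4237, -0.0361, 0.1627]
ee_rot: [-3.141, 0.002, -3.054]
wrist_force: [0.1, 0.3, 0.7]
width: 0.0325
finger_force: 0.2
```

```bash
python3 -c "
from h import *
delta(-83,-17,173)"
```

```text
t 6.0 at b [-83.1 -17. ] z 162.7 rot [-3.141e+00  2.000e-03 -3.054e+00] yaw rel boiler deg -180.0 q [-0.22 -0.18  1.74  0.    1.58 -1.88] F [0.1 0.3 0.7] Mz [0.091 0.064 0.014] w 0.0325 ff 0.2
delta [ -0.2   0.  -10.3]
```

Call:
carry_out(
  increments=[
    [230,[0,0,0],0],
    [230,[0,0,0],0],
    [230,[0,0,-4],0],
    [230,[0,0,-4],0],
    [230,[0,0,-4],0],
    [230,[0,0,-2],0],
    [230,[0,0,0],0],
    [230,[0,0,0],0],
  ],
)

```text
time: 6.8
tool_pos: [0.4234, -0.036, 0.1737]
ee_rot: [3.141, 0.0, -3.054]
wrist_force: [5.3, 0.4, -8.9]
width: 0.0308
finger_force: 29.9
```

Run:
```python
from h import *
delta(-83,-17,173)
c=cal('wrist');im=robot.snapshot('wrist');cv2.imwrite('pics/w3.png',im);cv2.imwrite('pics/w3b.png',cv2.resize(im,None,fx=1.5,fy=1.5))
for p in((-30,-66.5,160),(-30,-50,160)): print(p,proj('wrist',[*b2w(*p[:2]),p[2]/1000],c))
```

```text
t 6.8 at b [-83.4 -16.9] z 173.7 rot [ 3.141  0.    -3.054] yaw rel boiler deg -180.0 q [-0.22 -0.18  1.72  0.    1.6  -1.88] F [ 5.3  0.4 -8.9] Mz [ 0.013 -1.034 -0.049] w 0.0308 ff 29.9
delta [-0.4 -0.1  0.7]
(-30, -66.5, 160) (np.float64(185.147400964633), np.float64(291.6254466263894))
(-30, -50, 160) (np.float64(206.6771636931337), np.float64(292.6107684336017))
```

View pics/w3b.png

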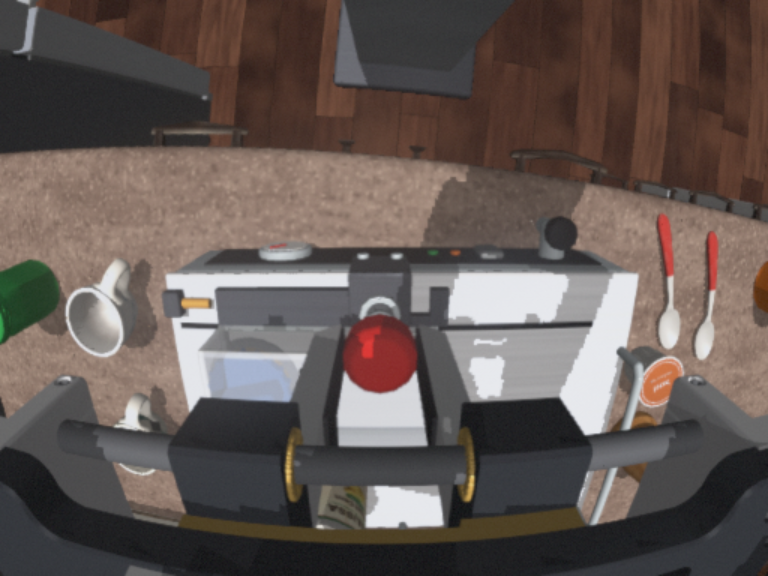

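Call:
carry_out(
  increments=[
    [120,[0,0,0],0],
    [120,[0,0,0],0],
    [120,[0,0,0],0],
    [120,[0,0,-20],0],
    [120,[0,0,-20],0],
    [255,[-20,-25,-5],0],
    [255,[-20,-35,0],0],
    [255,[-14,-20,0],0],
  ],
)

```text
time: 7.65
tool_pos: [0.4848, -0.1128, 0.2213]
ee_rot: [-3.14, 0.001, -3.054]
wrist_force: [0.3, 0.7, -0.1]
width: 0.029
finger_force: 0.0
```

Call:
carry_out(
  increments=[
    [255,[0,0,0],0],
    [255,[0,0,0],0],
    [255,[0,0,0],0],
  ],
)

```text
time: 7.95
tool_pos: [0.4832, -0.1102, 0.2207]
ee_rot: [3.141, -0.0, -3.053]
wrist_force: [-0.3, 0.7, -0.4]
width: 0.005
finger_force: 0.0
```

Run:
```python
from h import *
delta(-30,-97,160)
```

```text
t 7.95 at b [-30.5 -96.1] z 220.7 rot [ 3.141 -0.    -3.053] yaw rel boiler deg -180.0 q [-0.34 -0.03  1.49  0.    1.68 -2.  ] F [-0.3  0.7 -0.4] Mz [ 0.065 -0.02   0.035] w 0.005 ff 0.0
delta [-0.5 -1.  60.7]
```

Call:
carry_out(
  increments=[
    [255,[0,0,30],0],
    [255,[0,0,20],0],
    [255,[0,0,10],0],
    [255,[0,15,0],0],
    [255,[0,8,0],0],
    [255,[0,8,0],0],
    [255,[0,12,0],0],
    [255,[0,12,0],0],
  ],
)

```text
time: 8.75
tool_pos: [0.4796, -0.0578, 0.1622]
ee_rot: [-3.135, 0.003, -3.054]
wrist_force: [-0.7, -6.0, 0.4]
width: 0.0006
finger_force: 3.3
```

Call:
carry_out(
  increments=[
    [255,[0,12,0],0],
    [255,[0,12,0],0],
    [255,[0,12,0],0],
    [255,[0,12,0],0],
    [255,[0,8,0],0],
    [255,[0,0,0],0],
  ],
)

```text
time: 9.35
tool_pos: [0.4745, -0.0002, 0.1621]
ee_rot: [-3.139, 0.003, -3.052]
wrist_force: [-0.5, -2.9, 2.0]
width: 0.0003
finger_force: 1.2
```

Run:
```python
from h import *
delta(-30,20.5,160)
```

```text
t 9.35 at b [-29.3  14.2] z 162.1 rot [-3.139e+00  3.000e-03 -3.052e+00] yaw rel boiler deg -180.0 q [-0.12 -0.07  1.64 -0.    1.57 -1.78] F [-0.5 -2.9  2. ] Mz [-0.439  0.11   0.026] w 0.0003 ff 1.2
delta [0.7 6.3 2.1]
```

Call:
carry_out(
  increments=[
    [255,[0,3,0],0],
    [255,[0,3,0],0],
    [255,[0,3,0],0],
    [255,[0,2,0],0],
    [255,[0,0,0],0],
  ],
)

```text
time: 9.85
tool_pos: [0.4739, 0.0067, 0.1621]
ee_rot: [-3.132, 0.002, -3.056]
wrist_force: [-0.4, -10.6, 3.3]
width: 0.0004
finger_force: 5.7
```

Run:
```python
from h import *
delta(-30,20.5,160)
```

```text
t 9.85 at b [-29.4  21.2] z 162.1 rot [-3.132e+00  2.000e-03 -3.056e+00] yaw rel boiler deg -180.1 q [-0.1  -0.07  1.64 -0.01  1.56 -1.76] F [ -0.4 -10.6   3.3] Mz [-2.072  0.054  0.004] w 0.0004 ff 5.7
delta [ 0.6 -0.6  2.1]
```

Call:
carry_out(
  increments=[
    [200,[0,-8,0],0],
    [150,[0,-10,-20],0],
    [150,[0,-25,-20],0],
    [150,[0,-35,-15],0],
    [150,[0,-32,-10],0],
    [150,[0,-8,0],0],
    [150,[0,0,0],0],
    [150,[0,0,0],0],
  ],
)

```text
time: 10.65
tool_pos: [0.483, -0.1057, 0.2246]
ee_rot: [3.139, -0.001, -3.053]
wrist_force: [-0.0, -0.5, -0.2]
width: 0.0386
finger_force: 0.0
```

Run:
```python
from h import *
delta(-30,-97,126)
c=cal('wrist');im=robot.snapshot('wrist');cv2.imwrite('pics/w4.png',im)
u,v=map(int,proj('wrist',[*b2w(-30,-97),.133],c)); print(u,v)
crop(im,u-90,v-70,180,140,4,'pics/w4b.png')
```

```text
t 10.65 at b [-30.2 -91.6] z 224.6 rot [ 3.139e+00 -1.000e-03 -3.053e+00] yaw rel boiler deg -180.0 q [-0.33 -0.04  1.49  0.    1.69 -1.99] F [-0.  -0.5 -0.2] Mz [0.088 0.016 0.025] w 0.0386 ff 0.0
delta [-0.3 -5.6 98.5]
245 193
```

View pics/w4b.png

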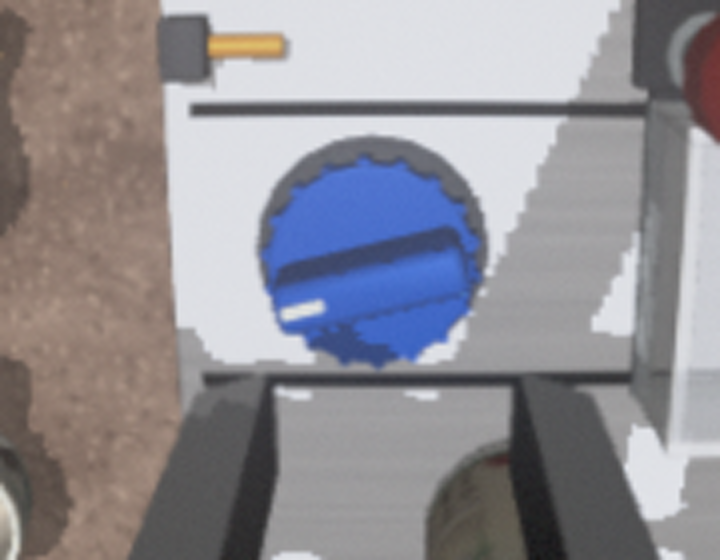

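Run:
```python
from h import *
c=cal('wrist');im=cv2.imread('pics/w4.png')
X=lambda x,y,z:w2b(onz('wrist',155+x/4-.4,123+y/4-.4,z,c))
m=((im[...,0]>110)&(im[...,0].astype(int)-im[...,2]>70)).astype(np.uint8)
cn=max(cv2.findContours(m,0,2)[0],key=cv2.contourArea);(u,v),r=cv2.minEnclosingCircle(cn)
print("disc",u,v,r,w2b(onz('wrist',u,v,.111,c)),"crop",(u-155)*4,(v-123)*4)
print("wing",X(378,293,.133))
for a,b in(((280,300),(465,255)),((290,333),(478,290)),((275,283),(460,230))):
    d=X(*b,.133)-X(*a,.133); print(np.hypot(*d),np.degrees(np.arctan2(-d[0],d[1])))
for p in ((-83,-17,178),): print(proj('wrist',[*b2w(*p[:2]),p[2]/1000],c))
```

```text
disc 247.46923828125 188.76153564453125 27.149255752563477 [-27.9 -95.4] crop 369.876953125 263.046142578125
wing [-27.7 -93.5]
43.34155050295271 14.292742166315563
44.36056807571336 13.691658461974487
43.753514144580436 16.736872805321767
(np.float64(351.0746880906168), np.float64(143.70871045109223))
```

Call:
carry_out(
  increments=[
    [150,[2,-4,10],8.5],
    [150,[0,0,10],8.5],
    [150,[0,0,10],8.5],
    [150,[0,0,5],8.5],
    [150,[0,0,5],8.5],
    [150,[0,0,0],8.5],
    [150,[0,0,0],8.5],
    [150,[0,0,0],8.5],
  ],
)

```text
time: 11.5
tool_pos: [0.4814, -0.1093, 0.1847]
ee_rot: [-3.141, -0.002, 2.039]
wrist_force: [-0.6, -0.1, -0.6]
width: 0.0388
finger_force: 0.0
```

Call:
carry_out(
  increments=[
    [150,[0,0,0],7.5],
    [150,[0,0,0],0],
    [150,[0,0,0],0],
  ],
)

```text
time: 11.8
tool_pos: [0.4816, -0.11, 0.1851]
ee_rot: [-3.141, -0.001, 1.916]
wrist_force: [0.4, -1.1, 0.5]
width: 0.0388
finger_force: 0.0
```

Run:
```python
from h import *
delta(-28.5,-95.5,127)
c=cal('wrist');im=robot.snapshot('wrist');cv2.imwrite('pics/w5.png',im)
u,v=map(int,proj('wrist',[*b2w(-28.5,-95.5),.133],c)); print(u,v)
crop(im,u-90,v-70,180,140,4,'pics/w5b.png')
```

```text
t 11.8 at b [-32.  -95.8] z 185.1 rot [-3.141e+00 -1.000e-03  1.916e+00] yaw rel boiler deg 104.7 q [-0.34 -0.03  1.56  0.    1.61 -0.69] F [ 0.4 -1.1  0.5] Mz [-0.05   0.074 -0.007] w 0.0388 ff 0.0
delta [-0.7  3.5 58.1]
256 210
```

View pics/w5b.png

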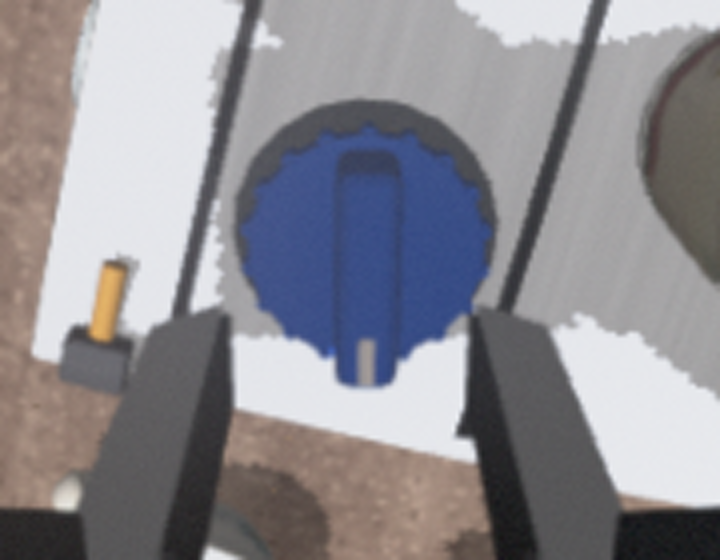

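Call:
carry_out(
  increments=[
    [150,[0,3,20],0],
    [150,[0,0,20],0],
    [150,[0,0,12],0],
    [150,[0,0,5],0],
    [255,[0,0,0],0],
    [255,[0,0,0],0],
    [255,[0,0,0],0],
    [255,[0,0,0],0],
  ],
)

```text
time: 12.65
tool_pos: [0.4853, -0.1103, 0.1295]
ee_rot: [3.14, 0.001, 1.912]
wrist_force: [0.5, 0.3, 2.1]
width: 0.013
finger_force: 30.0
```

Call:
carry_out(
  increments=[
    [255,[0,0,0],0],
    [255,[0,0,0],0],
  ],
)

```text
time: 12.85
tool_pos: [0.4853, -0.1103, 0.1295]
ee_rot: [3.14, 0.001, 1.912]
wrist_force: [1.1, -0.8, 1.9]
width: 0.0128
finger_force: 30.0
```

Run:
```python
from h import *
delta(-28.5,-95.5,127)
```

```text
t 12.85 at b [-28.3 -96.4] z 129.5 rot [3.140e+00 1.000e-03 1.912e+00] yaw rel boiler deg 104.5 q [-0.34  0.    1.64  0.    1.5  -0.68] F [ 1.1 -0.8  1.9] Mz [-0.143 -0.102 -0.075] w 0.0128 ff 30.0
delta [0.9 0.  2.5]
```

Call:
carry_out(
  increments=[
    [255,[0,0,0],6],
    [255,[0,0,0],6],
    [255,[0,0,0],6],
  ],
)

```text
time: 13.15
tool_pos: [0.4855, -0.1103, 0.1295]
ee_rot: [3.139, 0.001, 1.594]
wrist_force: [1.3, 0.4, 3.1]
width: 0.0125
finger_force: 30.0
```

Run:
```python
from h import *
delta(-28.5,-95.5,127)
```

```text
t 13.15 at b [-28.2 -96.4] z 129.5 rot [3.139e+00 1.000e-03 1.594e+00] yaw rel boiler deg 86.2 q [-0.34  0.    1.64  0.    1.5  -0.36] F [1.3 0.4 3.1] Mz [-0.005 -0.173  0.096] w 0.0125 ff 30.0
delta [ 0.9 -0.4  2.5]
```

Call:
carry_out(
  increments=[
    [255,[0,0,0],6],
    [255,[0,0,0],6],
  ],
)

```text
time: 13.35
tool_pos: [0.4856, -0.1103, 0.1295]
ee_rot: [3.139, 0.0, 1.384]
wrist_force: [1.6, -0.8, 3.7]
width: 0.0129
finger_force: 30.0
```

Run:
```python
from h import *
delta(-28.5,-95.5,127)
```

```text
t 13.35 at b [-28.1 -96.4] z 129.5 rot [3.139 0.    1.384] yaw rel boiler deg 74.2 q [-0.34  0.    1.64  0.    1.5  -0.15] F [ 1.6 -0.8  3.7] Mz [ 0.048 -0.308  0.113] w 0.0129 ff 30.0
delta [ 0.7 -0.7  2.5]
```

Call:
carry_out(
  increments=[
    [255,[0,0,0],6],
    [255,[0,0,0],6],
  ],
)

```text
time: 13.55
tool_pos: [0.4856, -0.1103, 0.1295]
ee_rot: [3.139, -0.001, 1.175]
wrist_force: [1.3, 0.2, 3.8]
width: 0.0128
finger_force: 30.0
```

```bash
python3 -c "
from h import *
delta(-28.5,-95.5,127)"
```

```text
t 13.55 at b [-28.  -96.4] z 129.5 rot [ 3.139e+00 -1.000e-03  1.175e+00] yaw rel boiler deg 62.2 q [-0.34  0.    1.64  0.    1.5   0.06] F [1.3 0.2 3.8] Mz [ 0.026 -0.258  0.051] w 0.0128 ff 30.0
delta [ 0.6 -0.8  2.5]
```

Call:
carry_out(
  increments=[
    [255,[0,0,0],6],
    [255,[0,0,0],6],
  ],
)

```text
time: 13.75
tool_pos: [0.4858, -0.1104, 0.1295]
ee_rot: [3.138, -0.001, 0.966]
wrist_force: [0.5, 1.1, 3.3]
width: 0.0128
finger_force: 30.0
```

```bash
python3 -c "
from h import *
delta(-28.5,-95.5,127)"
```

```text
t 13.75 at b [-27.9 -96.5] z 129.5 rot [ 3.138e+00 -1.000e-03  9.660e-01] yaw rel boiler deg 50.3 q [-0.34  0.    1.64  0.    1.5   0.27] F [0.5 1.1 3.3] Mz [ 0.043 -0.013  0.127] w 0.0128 ff 30.0
delta [ 0.3 -1.1  2.5]
```

Call:
carry_out(
  increments=[
    [255,[0,0,0],6],
    [255,[0,0,0],6],
  ],
)

```text
time: 13.95
tool_pos: [0.4858, -0.1103, 0.1295]
ee_rot: [3.139, -0.002, 0.756]
wrist_force: [1.9, 0.3, 2.7]
width: 0.0129
finger_force: 30.0
```

```bash
python3 -c "
from h import *
delta(-28.5,-95.5,127)"
```

```text
t 13.95 at b [-27.9 -96.5] z 129.5 rot [ 3.139e+00 -2.000e-03  7.560e-01] yaw rel boiler deg 38.2 q [-0.34  0.    1.64  0.    1.5   0.48] F [1.9 0.3 2.7] Mz [-0.116 -0.202 -0.02 ] w 0.0129 ff 30.0
delta [ 0.1 -1.2  2.5]
```

```bash
cat > tq.py <<'E'
from h import *
o=robot.get_obs();print(round(np.degrees(o["ee_rot"][2]-YAW),1),"j6",o["joint_torque"].round(3)[[0,5]],"M",o["wrist_torque"].round(3),"q6",o["joint_positions"][5].round(4))
E
python3 - <<'E'
from h import *
for i in range(8):
    o=robot.get_obs();print(o["joint_torque"].round(3)[5],o["wrist_torque"].round(3),o["joint_positions"][5].round(4));robot.snapshot("top")
E
```

```text
-0.862 [-0.116 -0.202 -0.02 ] 0.4773
0.238 [-0.09  -0.264 -0.068] 0.4801
0.463 [-0.045 -0.299 -0.026] 0.4729
0.128 [-0.026 -0.372 -0.002] 0.471
0.019 [-0.026 -0.432 -0.008] 0.471
-0.005 [-0.025 -0.473  0.027] 0.4713
-0.012 [-0.088 -0.537 -0.022] 0.4717
-0.012 [-0.084 -0.559  0.028] 0.472
```

Call:
carry_out(
  increments=[
    [255,[0,0,0],3],
  ],
)

```text
time: 14.45
tool_pos: [0.4857, -0.1104, 0.1295]
ee_rot: [3.139, -0.002, 0.707]
wrist_force: [3.5, -0.3, 5.7]
width: 0.0128
finger_force: 30.0
```

```bash
python3 tq.py
```

```text
35.4 j6 [-0.435 -0.658] M [-0.09  -0.633 -0.051] q6 0.5261
```

Call:
carry_out(
  increments=[
    [255,[0,0,0],3],
  ],
)

```text
time: 14.55
tool_pos: [0.4857, -0.1104, 0.1295]
ee_rot: [3.139, -0.002, 0.654]
wrist_force: [3.6, 0.3, 5.5]
width: 0.0129
finger_force: 30.0
```

```bash
python3 tq.py
```

```text
32.4 j6 [-0.39  -0.505] M [-0.08  -0.634 -0.074] q6 0.5794
```

Call:
carry_out(
  increments=[
    [255,[0,0,0],3],
  ],
)

```text
time: 14.65
tool_pos: [0.4858, -0.1105, 0.1295]
ee_rot: [3.139, -0.002, 0.602]
wrist_force: [3.4, -0.6, 6.0]
width: 0.0129
finger_force: 30.0
```

```bash
python3 tq.py
```

```text
29.4 j6 [-0.43  -0.322] M [-0.115 -0.541  0.033] q6 0.6316
```

Call:
carry_out(
  increments=[
    [255,[0,0,0],6],
    [255,[0,0,0],6],
    [255,[0,0,0],6],
  ],
)

```text
time: 14.95
tool_pos: [0.4858, -0.1105, 0.1295]
ee_rot: [3.14, -0.003, 0.285]
wrist_force: [4.5, -0.7, 5.3]
width: 0.0126
finger_force: 30.0
```

```bash
python3 tq.py
```

```text
11.3 j6 [-0.269 -0.832] M [-0.155 -0.588  0.016] q6 0.9478
```

Call:
carry_out(
  increments=[
    [255,[0,0,0],6],
    [255,[0,0,0],6],
    [255,[0,0,0],6],
  ],
)

```text
time: 15.25
tool_pos: [0.4858, -0.1107, 0.1295]
ee_rot: [3.14, -0.003, -0.029]
wrist_force: [3.2, -0.5, 5.5]
width: 0.0129
finger_force: 30.0
```

```bash
python3 tq.py
```

```text
-6.7 j6 [ 0.035 -0.759] M [-0.027 -0.584  0.08 ] q6 1.2619
```

Call:
carry_out(
  increments=[
    [255,[0,0,0],6],
    [255,[0,0,0],3],
    [255,[0,0,0],0],
    [255,[0,0,0],0],
    [255,[0,0,0],0],
  ],
)

```text
time: 15.75
tool_pos: [0.4858, -0.1108, 0.1295]
ee_rot: [3.141, -0.004, -0.181]
wrist_force: [4.6, -0.9, 5.1]
width: 0.0128
finger_force: 30.0
```

```bash
python3 tq.py
```

```text
-15.5 j6 [0.016 0.058] M [-0.119 -0.699  0.038] q6 1.4141
```

Call:
carry_out(
  increments=[
    [150,[0,0,0],0],
    [150,[0,0,0],0],
    [150,[0,0,0],0],
    [150,[0,0,-20],0],
    [150,[0,0,-35],0],
    [150,[0,0,-40],-7.5],
    [150,[0,0,0],-8],
    [150,[0,0,0],0],
  ],
)

```text
time: 16.55
tool_pos: [0.4844, -0.1101, 0.224]
ee_rot: [3.141, -0.0, 0.088]
wrist_force: [0.2, -0.2, -0.3]
width: 0.0388
finger_force: 0.0
```

Run:
```python
from h import *
delta(-30,78,225)
c=cal('wrist');im=robot.snapshot('wrist');cv2.imwrite('pics/w6.png',im);cv2.imwrite('pics/w6b.png',cv2.resize(im,None,fx=1.5,fy=1.5))
```

```text
t 16.55 at b [-29.2 -96.1] z 224.0 rot [ 3.141 -0.     0.088] yaw rel boiler deg -0.0 q [-0.34 -0.03  1.48 -0.    1.69  1.15] F [ 0.2 -0.2 -0.3] Mz [-0.03   0.126 -0.024] w 0.0388 ff 0.0
delta [  -0.9 -174.1   -1. ]
```

View pics/w6b.png

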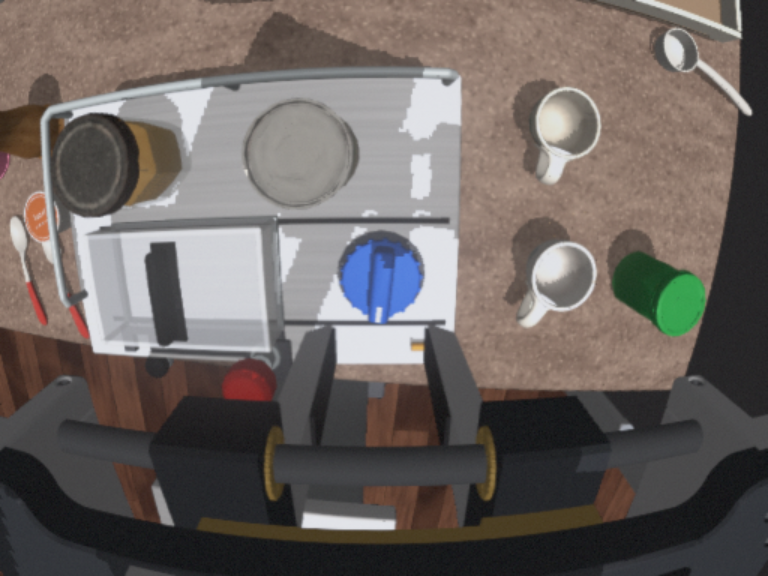

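Call:
carry_out(
  increments=[
    [255,[0,-20,0],0],
    [255,[0,-40,0],0],
    [255,[0,-40,0],0],
    [255,[0,-40,0],0],
    [255,[0,-25,0],0],
    [255,[0,-9,0],0],
    [255,[0,0,0],0],
  ],
)

```text
time: 17.3
tool_pos: [0.4684, 0.0638, 0.222]
ee_rot: [3.141, 0.003, 0.089]
wrist_force: [0.3, -0.2, 0.0]
width: 0.0007
finger_force: 0.0
```

```bash
python3 -c "
from h import *
delta(-30,78,161)"
```

```text
t 17.3 at b [-29.8  78.5] z 222.0 rot [3.141e+00 3.000e-03 8.900e-02] yaw rel boiler deg 0.0 q [ 0.02 -0.08  1.54 -0.    1.69  1.5 ] F [ 0.3 -0.2  0. ] Mz [ 0.006  0.136 -0.007] w 0.0007 ff 0.0
delta [-0.   0.5 61. ]
```

Call:
carry_out(
  increments=[
    [255,[0,0,30],0],
    [255,[0,0,20],0],
    [255,[0,0,11],0],
    [255,[0,12,0],0],
    [255,[0,8,0],0],
    [255,[0,8,0],0],
    [255,[0,12,0],0],
    [255,[0,12,0],0],
  ],
)

```text
time: 18.1
tool_pos: [0.4741, 0.0126, 0.1632]
ee_rot: [-3.137, -0.001, 0.089]
wrist_force: [0.7, 6.0, -2.3]
width: 0.0008
finger_force: 3.2
```

Call:
carry_out(
  increments=[
    [255,[0,12,0],0],
    [255,[0,12,0],0],
    [255,[0,12,0],0],
    [255,[0,12,0],0],
    [255,[0,8,0],0],
    [255,[0,6,0],0],
    [255,[0,6,0],0],
    [255,[0,0,0],0],
  ],
)

```text
time: 18.9
tool_pos: [0.4802, -0.0551, 0.1632]
ee_rot: [-3.136, -0.002, 0.088]
wrist_force: [0.7, 6.1, -2.9]
width: 0.0004
finger_force: 3.1
```

```bash
python3 -c "
from h import *
delta(-30,-52.5,161)"
```

```text
t 18.9 at b [-28.6 -40.9] z 163.2 rot [-3.136e+00 -2.000e-03  8.800e-02] yaw rel boiler deg -0.0 q [-0.24 -0.04  1.62  0.01  1.57  1.25] F [ 0.7  6.1 -2.9] Mz [1.229 0.089 0.079] w 0.0004 ff 3.1
delta [-1.4 11.6  2.1]
```

Call:
carry_out(
  increments=[
    [255,[0,4,0],0],
    [255,[0,4,0],0],
    [255,[0,3,0],0],
    [255,[0,3,0],0],
    [255,[0,3,0],0],
    [255,[0,2,0],0],
    [255,[0,0,0],0],
    [255,[0,0,0],0],
  ],
)

```text
time: 19.7
tool_pos: [0.4812, -0.0673, 0.1633]
ee_rot: [-3.123, -0.002, 0.092]
wrist_force: [-1.7, 21.7, 1.6]
width: 0.0005
finger_force: 10.8
```

```bash
python3 -c "
from h import *
delta(-30,-52.5,161)"
```

```text
t 19.7 at b [-28.6 -53.2] z 163.3 rot [-3.123e+00 -2.000e-03  9.200e-02] yaw rel boiler deg 0.2 q [-0.27 -0.04  1.61  0.02  1.57  1.21] F [-1.7 21.7  1.6] Mz [4.041 0.424 0.02 ] w 0.0005 ff 10.8
delta [-1.4 -0.6  2.3]
```

Call:
carry_out(
  increments=[
    [255,[0,-8,0],0],
    [255,[0,-10,-10],0],
    [255,[0,-10,-30],0],
    [255,[0,-15,-40],0],
    [255,[0,0,-20],0],
    [255,[0,0,0],0],
    [255,[0,0,0],0],
  ],
)

```text
time: 20.4
tool_pos: [0.478, -0.0332, 0.2633]
ee_rot: [3.14, -0.002, 0.087]
wrist_force: [-0.1, -0.1, -0.0]
width: 0.0004
finger_force: 0.0
```

Run:
```python
from h import *
delta(-30,-50,161)
s=robot.snapshot('scene');cv2.imwrite('pics/s2.png',s)
t=robot.snapshot('wrist');a=cv2.imread('pics/scene0.png')
f=lambda i:cv2.resize(i[155:265,205:345],None,fx=2.85,fy=2.85,interpolation=cv2.INTER_CUBIC)
cv2.imwrite('pics/s2b.png',np.vstack([np.hstack([f(a),f(s)])[:,:798],cv2.resize(t[130:290],(798,249))]))
i=s.astype(int);print(blobs((i[...,2]>130)&(i[...,1]<60)&(i[...,0]<60)))
```

```text
t 20.4 at b [-28.8 -18.9] z 263.3 rot [ 3.14e+00 -2.00e-03  8.70e-02] yaw rel boiler deg -0.1 q [-0.19 -0.08  1.45 -0.    1.77  1.3 ] F [-0.1 -0.1 -0. ] Mz [ 0.044  0.205 -0.05 ] w 0.0004 ff 0.0
delta [ -1.4  31.  102.4]
[([271.7, 215.0], [267, 210, 10, 11, 57])]
```

View pics/s2b.png

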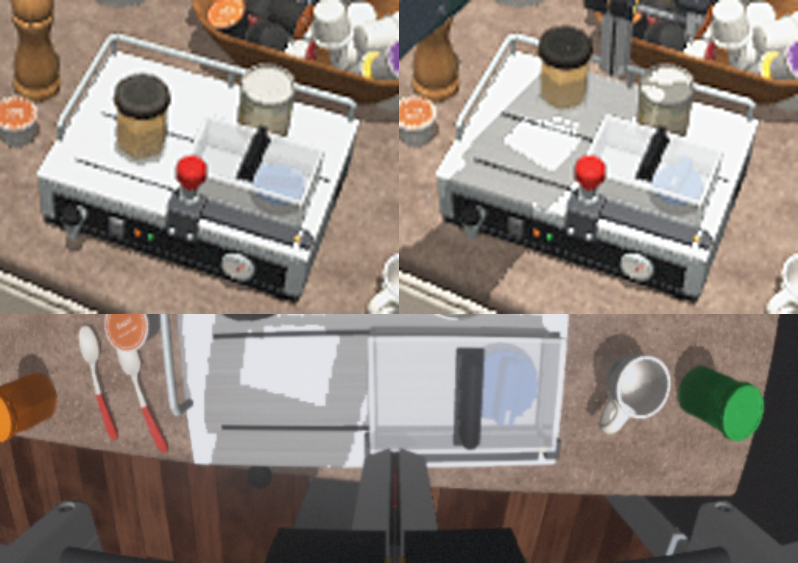

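```bash
python3 -c "
from bench import robot
print(robot.close_job())"
```

```text
the job is handed in; nothing more can be done
None
```

The job is handed in, but no verdict came back. The final pictures show the jar moved to the back of the deck and upright, the guard shut and the plunger knob back at its starting height. I estimate the cap slipped about two clicks past tight: I turned it 120°, enough for any starting thread value, because the torque readings were too noisy to confirm the clicks.

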